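Fetch the dish carrier from its drawer and hold it level

ROBOT

A 6-joint arm with a two-finger parallel gripper is mounted at the origin on a cart in front of the work surface, level with it; the furniture and walls round the work are solid. World frame = base frame: x ahead of the robot, y to its left, z up, the work surface at z = 0. Lengths are in m, angles in rad, forces in N, time in s.
With the tool pointing down it reaches from about 0.225 to 0.875 m from the base axis. Payload 3.4 kg.
Tool frame: the origin (TCP) lies at the very end of the fingers, on their centre line; the grasp point (between the pads) lies 19 mm behind it; z points along the fingers, y is the line along which they close (so a half turn about z gives the same grasp; the last joint's range is limited). The gripper opens to 85 mm and grips with 20 to 120 N. Pads are 22 mm wide; open, the fingers measure 114 mm over their backs; the gripper's body (76 mm by 85 mm) begins 54 mm behind the grasp point. The pads swing forward as they close: fully open they stand 13 mm farther back than shut.
Start: joints at [-1.411, 0.276, 1.505, -0, 1.361, -0.121], TCP at [0.159, -0.553, 0.196] pointing down, gripper open.
Joint ranges: [-2.89, 2.89], [-0.75, 2.08], [0.22, 2.7], [-1.18, 4.32], [0.11, 2.71], [-2.7, 2.7]. Speed limits (rad/s): [2.57, 2.57, 3.14, 3.14, 3.14, 3.14].

INTERFACE

Orientations are given as a unit quaternion [w, x, y, z].
In Python, from rig import manip, get_image, camera_info gives the robot as it stands. The module is installed in compiled form; this text tells all that it offers.
- The arm moves only by the shell command python3 -m crank 'ROWS' [FORCE]. ROWS is a JSON object of lists of equal length, an entry for each row: "translation": the shift along the tool's x, y, z in mm, a list of three; "roll": the turn about the tool's z in rad; "fingers": the opening, from 0 (shut) to 1 (fully open). A call has 1 to 8 rows; each row shifts and turns the commanded pose from where the row before left it, along the tool's axes as they then stand; what a row does not reach is not made up. A row lasts 1/10 s, in which the tool goes at most 50 mm and 8.59 degrees, less where a joint would pass 70% of its speed; a pose out of reach is approached as far as the arm can. A call is refused whole if a number of a shift passes 50 or a number of a turn 0.15, either way. A call with a gripper value outside its range is refused whole. The fingers move at their own pace and stop on an object; FORCE is the grip in N (left out, the last holds). Time passes only in rows, so rows that do not move let the fingers close. It gives the time, the measured TCP pose, the force, the opening and the grip force at its end, in the units of the state.
- manip.get_state(): the state, without advancing time (a new reading comes with each control period).
- get_image(name): name is "scene" or "top" or "wrist"; returns the picture (420x560x3 uint8, blue, green, red); there is no depth.
- camera_info(name): a dict with "mtx" (3x3 intrinsics, pixels), "rvec" (rotation vector, rad) and "tvec" (3), from world to camera coordinates, as OpenCV has them. Camera axes: x right, y down, z forward; pixel columns grow to the right and rows downward; lengths in m; the calibration is good to about 2 mm. A picture is of the moment at which its call begins: read the wrist's pose just before it. camera_info takes no time and is no camera call; for the wrist camera it gives the pose at the moment of the call.
- manip.sign_off(): hands the job in; it is judged then, once.
The state is a dict: "clock": time; "qpos": joint angles; "qd": joint speeds; "effort": joint torques, N m; "position": TCP position; "ee_rot": TCP orientation; "contact_force": force on the tool from outside, world axes, zero at the start; "moment": the same for the moment, N m; "width": finger opening in m; "gripper_force": force on a finger pad.
Only numpy, scipy, OpenCV 4.12 (cv2) and the standard library are available. Lean on these libraries where they do the work, as an engineer would, in place of code of your own. Each camera call takes 0.05 s, during which the arm holds its last target. There are 200 camera calls.

TASK

The small white cabinet on the worktop keeps a metal carrier with two culture dishes on it in its top drawer. Pull the top drawer all the way out to its stop and leave it open, then take the carrier by its orange upright grip and lift it straight out without tipping it, both dishes still lying in it; leave everything else where it is. Finish while still holding it: the gripper alone carries it, steady and level in the air, its underside at least 5 cm higher than the cabinet's top, and it is not put down or let go.

Things in the scene. Friction and masses are not known exactly. Their poses are not given: they have to be found in the camera images.
- cabinet: Bench-top cabinet, fixed to the worktop: white body, two blue drawer fronts one above the other, 190 deep (x) x 270 wide (y) x 150 mm high. Origin: centre of its underside, at z = 0. Its own -x is its front, +z up; turned up to 0.2 rad from facing the robot. The top drawer's front reaches 138 mm and its sides 128 mm above the worktop.
- cabinet_drawer0 (a joint): Travel of the top drawer in m: 0 shut, grows as it comes out towards the cabinet's front (its -x); stop at 0.1256. It starts shut or up to 0.008 ajar. Runs freely with about 1 N of friction and stays where left.
- cabinet_drawer1 (a joint): Travel of the lower drawer in m: 0 shut, same direction. It is not needed.
- cabinet_drawer0_handle (a point): Middle of the top drawer's steel bar handle: a round bar 11 mm thick, about 120 mm long, along the cabinet's y (posts 51 mm either side of the middle); centre line 35 mm in front of the drawer front, 112 mm above the worktop, 38 mm below the cabinet's top. Can be pinched from above. Moves with the drawer; axes as the cabinet's.
- carrier: Aluminium dish carrier, loose, about 0.2 kg empty (give or take a third), 76 (x) x 206 (y) mm, rim 8 mm high; origin: centre of its underside. Lies on the top drawer's floor (85 mm above the worktop), its y along the cabinet's y. Hidden while the drawer is shut; with the drawer fully out it lies wholly in front of the cabinet, its grip 140 to 160 mm in front of the cabinet's centre.
- carrier_grip (a point): Point to take the carrier at, on the upright orange grip in its middle, 36 mm above its underside. The grip is a slab 12 mm thick along the carrier's x, 44 mm along its y, its top 46 mm above the underside: pinch it from above across the 12 mm (along x). 30 mm are free on either side of it along x; dishes lie 33 mm or more from its centre along y. Axes as the carrier's.
- four_well: Clear square four-well dish, 66 x 66 x 14 mm, 20 g, loose in one of the two pockets of the carrier (centre 66 mm from the grip along the carrier's +y or -y; which one changes). Origin: centre of its underside.
- round_dish: Clear round culture dish, 62 mm across, 14 mm high, 15 g, loose in the other pocket of the carrier. Origin: centre of its underside.
- pipette_200: Bystander: white hand pipette with a yellow knob, 246 mm long, 33 mm high, lying on the worktop at the left. Origin: centre of its underside.
- tally_counter: Bystander: small round tally counter, 42 x 60 x 18 mm, on the worktop at the right. Origin: centre of its underside.
- marker: Bystander: blue and white marker pen, 135 mm long, 17 mm thick, on the worktop at the right. Origin: centre of its underside.

How it is judged:
By the outcome, as a careful person would: the job done as asked, in the order asked, and still so for the second after the job is handed in, while the arm keeps its last pose, push and grip.
It also fails if it takes over 48 s, if anything falls off the work surface, if the arm or the gripper's body presses on something with over 40 N, if the wrist force passes 120 N, or if a joint passes its speed limit or range.

## Working session

There is one attempt and no reset: what is moved stays moved. The work goes in short steps, Python scripts to look and compute and a shell command to move; the robot and the scene stay as the last step left them, time stands still between calls to the robot, and variables do not carry over. Pictures are saved under pics/ and viewed, at most 10 in all, crops included, and the job is handed in when it is done.

```bash
mkdir -p pics
cat > h.py <<'E'
import numpy as np, cv2
from rig import manip, get_image, camera_info
from scipy.spatial.transform import Rotation as R
def ray(ci,u,v,z):
    M=cv2.Rodrigues(np.array(ci['rvec'],float))[0]; t=np.array(ci['tvec'],float).ravel()
    c=-M.T@t; d=M.T@np.linalg.inv(np.array(ci['mtx']))@np.array([u,v,1.])
    return c+d*(z-c[2])/d[2]
def tool():
    s=manip.get_state(); q=s['ee_rot']
    return np.array(s['position']),R.from_quat([q[1],q[2],q[3],q[0]]).as_matrix()
E
python3 - <<'E'
from h import *
s=manip.get_state();print(s['clock'],s['position'],s['ee_rot'],s['width'])
p,T=tool();print(T.round(3))
a=get_image('scene');b=get_image('top')
cv2.imwrite('pics/a.png',a);cv2.imwrite('pics/b.png',b)
ci=camera_info('top');M=cv2.Rodrigues(np.array(ci['rvec'],float))[0];print(-M.T@np.array(ci['tvec']).ravel())
E
```

```text
0.0 [ 0.15925031 -0.5518783   0.19531942] [-9.46957341e-04  9.90159887e-01  1.39937490e-01 -2.52267813e-05] 0.08536488469385954
[[ 0.961  0.277 -0.   ]
 [ 0.277 -0.961  0.002]
 [ 0.    -0.002 -1.   ]]
[0.40930525 0.04025115 1.42660866]
```

View pics/b.png

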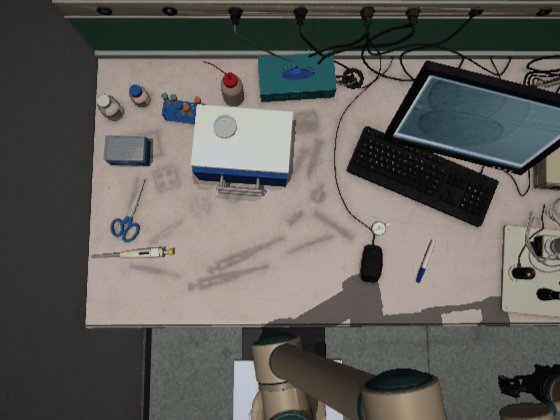

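View pics/a.png

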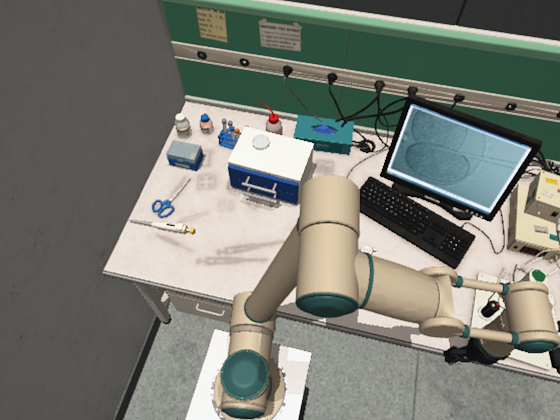

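The top view shows the cabinet's white top with corners at about (197,106), (294,112), (289,182) and (192,174). The bar handles are in front of it, near (242,188). The scene view shows the front facing the robot.

Run:
```python
from h import *
b=cv2.imread('pics/b.png');ci=camera_info('top')
m=cv2.inRange(b,(185,185,185),(255,255,255));m[:, :185]=0;m[:,305:]=0;m[:95]=0;m[200:]=0
m=cv2.morphologyEx(m,cv2.MORPH_OPEN,np.ones((5,5)))
c=max(cv2.findContours(m,0,1)[0],key=cv2.contourArea)
h=cv2.convexHull(c);q=cv2.approxPolyDP(h,6,True)[:,0];print(q)
P=np.array([ray(ci,u,v,.15)[:2] for u,v in q]);print(P.round(3))
for i in range(len(P)):
    d=P[(i+1)%len(P)]-P[i];print(np.linalg.norm(d).round(3),np.arctan2(d[1],d[0]).round(3))
r=cv2.minAreaRect(np.array([ray(ci,*x[0],.15)[:2] for x in h],np.float32)*1000);print(r)
for k,u in enumerate([(218,184),(266,184),(218,178),(265,181)]):print(u,ray(ci,*u,.112).round(3))
cv2.imwrite('pics/c.png',cv2.resize(b[95:205,180:310],None,fx=6,fy=5.4,interpolation=2))
```

```text
[[196 117]
 [214 107]
 [291 112]
 [287 171]
 [191 164]]
[[ 0.836  0.256]
 [ 0.865  0.207]
 [ 0.85  -0.009]
 [ 0.682  0.003]
 [ 0.702  0.268]]
0.058 -1.045
0.216 -1.639
0.169 3.068
0.265 1.494
0.134 -0.084
((775.363525390625, 128.75550842285156), (267.904296875, 170.58274841308594), 85.43363189697266)
(218, 184) [0.653 0.197 0.112]
(266, 184) [0.652 0.062 0.112]
(218, 178) [0.67  0.197 0.112]
(265, 181) [0.661 0.065 0.112]
```

View pics/c.png

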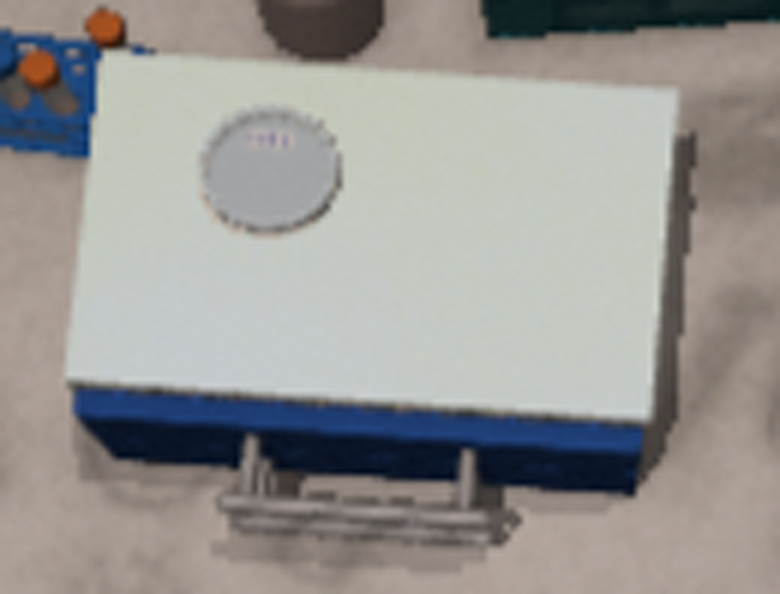

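The enlarged crop shows the top's corners at (103,52), (678,90), (652,420) and (68,383). The upper bar's centre is near crop (358,508), and the lower handle's bar sits just below it.

Run:
```python
from h import *
ci=camera_info('top');f=lambda u,v,z:ray(ci,u/6+180-.4,v/5.4+95-.4,z)[:2]
P=np.array([f(*x,.15) for x in[(103,52),(678,90),(652,420),(68,383)]]);print(P.round(4))
c=P.mean(0)
w=[P[0]-P[1],P[3]-P[2]];l=[P[0]-P[3],P[1]-P[2]]
for d in w+l:print(np.linalg.norm(d).round(4),np.arctan2(d[1],d[0]).round(3))
th=np.mean([np.arctan2(-d[0],d[1]) for d in w]+[np.arctan2(d[1],d[0]) for d in l]);print(c,th)
ex=np.array([np.cos(th),np.sin(th)])
print('handle pred shut',c-ex*(.095+.035),'seen',f(358,508,.112))
p,T=tool()
print('tool yaw of y axis',np.arctan2(T[1,1],T[0,1]))
h=f(358,508,.112);print('dist tool axes mm',T.T@(np.r_[h,.2]-p)*1000)
```

```text
[[ 0.8728  0.2548]
 [ 0.852  -0.0134]
 [ 0.6778  0.    ]
 [ 0.6977  0.2677]]
0.269 1.493
0.2684 1.497
0.1756 -0.074
0.1748 -0.077
[0.77505298 0.12728902] -0.07548504858433855
handle pred shut [0.64542318 0.13709276] seen [0.63933383 0.13726111]
tool yaw of y axis -1.289988977135482
dist tool axes mm [ 652.28934185 -529.18592341   -3.5812646 ]
```

```bash
python3 -m crank '{"translation":[[0,0,0],[0,0,0],[0,0,0],[0,0,0],[0,0,0],[0,0,0],[0,0,0],[0,0,0]],"roll":[-0.15,-0.15,-0.15,-0.15,-0.15,-0.15,-0.15,-0.15],"fingers":[1,1,1,1,1,1,1,1]}' 40
python3 -m crank '{"translation":[[30,18,0],[36,21,0],[36,21,0],[36,21,0],[36,21,0],[36,21,0],[36,21,0],[36,21,0]],"roll":[-0.014,0,0,0,0,0,0,0],"fingers":[1,1,1,1,1,1,1,1]}'
python3 -m crank '{"translation":[[36,21,0],[36,21,0],[36,21,0],[36,21,0],[36,21,0],[36,21,0],[36,21,0],[36,21,0]],"roll":[0,0,0,0,0,0,0,0],"fingers":[1,1,1,1,1,1,1,1]}'
python3 - <<'E'
from h import *
p,T=tool();print(p,'yaw',np.arctan2(T[1,1],T[0,1]),T.T@(np.array([.6393,.1373,.2])-p)*1000, manip.get_state()['qpos'])
E
```

```text
clock: 0.9
position: [0.1593, -0.5521, 0.1957]
ee_rot: [-0.0, 0.736, 0.677, 0.0]
contact_force: [-0.0, 0.2, -0.3]
width: 0.0856
gripper_force: 0.0
clock: 1.7
position: [0.3462, -0.2824, 0.196]
ee_rot: [-0.0, 0.734, 0.68, 0.0]
contact_force: [0.7, -0.1, -0.3]
width: 0.0849
gripper_force: 0.0
clock: 2.5
position: [0.5355, -0.0081, 0.1958]
ee_rot: [-0.0, 0.733, 0.68, -0.0]
contact_force: [1.0, -0.9, -0.3]
width: 0.0852
gripper_force: 0.0
[ 0.53550119 -0.0080581   0.19582188] yaw -0.07568289130887304 [152.78922446  92.50839043  -4.27534407] [-1.44773083e-01  2.17120246e-01  1.58742211e+00 -3.03960950e-04
  1.33766509e+00 -6.90199587e-02]
```

```bash
python3 -m crank '{"translation":[[38,20,0],[38,20,0],[38,20,0],[38,20,0],[0,0,0]],"roll":[0,0,0,0,0],"fingers":[0.33,0.33,0.33,0.33,0.33]}'
python3 - <<'E'
from h import *
p,T=tool();print(p,T.T@(np.array([.6393,.1373,.2])-p)*1000)
ci=camera_info('wrist');cv2.imwrite('pics/w1.png',get_image('wrist'));np.save('w1.npy',ci,allow_pickle=True)
M=cv2.Rodrigues(np.array(ci['rvec'],float))[0];print(-M.T@np.array(ci['tvec']).ravel(),M.round(2))
E
```

```text
clock: 3.0
position: [0.6285, 0.1406, 0.1947]
ee_rot: [-0.001, 0.732, 0.681, 0.001]
contact_force: [-0.1, 0.2, -0.2]
width: 0.0285
gripper_force: 0.0
[0.62851977 0.14055728 0.19468107] [-2.46381034 10.98716917 -5.32221736]
[0.6356703  0.21863958 0.37327509] [[ 1.   -0.07  0.  ]
 [-0.07 -0.95  0.31]
 [-0.02 -0.31 -0.95]]
```

View pics/w1.png

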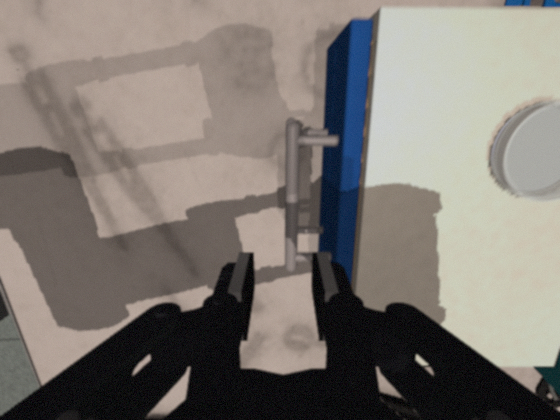

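The wrist view shows the bar along column 293, rows 120 to 270. The blue drawer front's upper edge is at columns 345–370, and the fingers are at rows 255–340, about in line with the bar.

Run:
```python
from h import *
ci=np.load('w1.npy',allow_pickle=True).item();p,T=tool()
for n,u,v,z in [('bar end',293,121,.112),('bar',293,190,.112),('bar end2',291,270,.112),('front edge out',352,20,.138),('front edge out low',349,100,.138),('front in',370,20,.138),('top corner',381,9,.15),('top low',353,360,.15),('post',318,141,.112),('post2',308,258,.112)]:
    w=ray(ci,u,v,z);print(n,w.round(4),(T.T@(w-p)*1000).round(1))
```

```text
bar end [0.6427 0.2028 0.112 ] [65.9 11.3 82.7]
bar [0.6393 0.1471 0.112 ] [10.1 11.9 82.7]
bar end2 [0.6329 0.0725 0.112 ] [-64.8  11.   82.7]
front edge out [0.6837 0.2647 0.138 ] [130.5  47.7  56.7]
front edge out low [0.6814 0.2157 0.138 ] [81.5 48.9 56.7]
front in [0.6953 0.2638 0.138 ] [130.5  59.2  56.6]
top corner [0.6988 0.267  0.15  ] [133.9  62.5  44.6]
top low [0.6807 0.0039 0.15  ] [-129.8   63.6   44.7]
post [0.6616 0.186  0.112 ] [50.5 31.3 82.7]
post2 [0.6488 0.0834 0.112 ] [-52.8  26.   82.7]
```

```bash
python3 -m crank '{"translation":[[1,11,0],[0,0.5,25],[0,0,30],[0,0,25],[0,0,19],[0,0,0]],"roll":[0,0,0,0,0,0],"fingers":[0.33,0.33,0.33,0.33,0.33,0.33]}'
python3 -m crank '{"translation":[[0,0,0],[0,0,0],[0,0,0],[0,0,0],[0,0,0]],"roll":[0,0,0,0,0],"fingers":[0,0,0,0,0]}' 40
```

```text
clock: 3.65
position: [0.6355, 0.1339, 0.0942]
ee_rot: [-0.002, 0.734, 0.679, -0.003]
contact_force: [0.4, 0.3, -0.3]
width: 0.0283
gripper_force: 0.0
clock: 4.15
position: [0.6382, 0.1359, 0.0979]
ee_rot: [0.0, 0.733, 0.68, 0.0]
contact_force: [-0.1, -1.0, 0.4]
width: 0.0002
gripper_force: 0.0
```

Run:
```python
from h import *
print(manip.get_state())
a=get_image('wrist');b=get_image('scene')[120:260,180:380]
cv2.imwrite('pics/w2.png',np.hstack([cv2.resize(a,(400,300)),cv2.resize(b,(400,300))]))
```

```text
{'clock': 4.15, 'qpos': array([ 1.03373060e-01,  4.53399866e-01,  1.47874819e+00, -1.13136476e-04,
        1.20822734e+00,  1.79314274e-01]), 'qd': array([ 3.06289614e-03,  2.94540966e-03,  6.27462784e-03,  5.04477533e-04,
        3.63229156e-04, -1.33610685e-05]), 'effort': array([-6.55309483e-02, -5.04709339e+01, -2.30331999e+01, -5.14871761e-03,
       -9.42453247e-03, -1.86783700e-04]), 'position': array([0.63824117, 0.13594293, 0.09790273]), 'ee_rot': array([4.07753822e-04, 7.33426170e-01, 6.79768843e-01, 4.54938980e-04]), 'contact_force': array([-0.08456671, -0.98699303,  0.41603473]), 'moment': array([-0.04991062,  0.00399154,  0.02803762]), 'gripper_force': 0.0, 'width': 0.00016611173412293102}
```

View pics/w2.png

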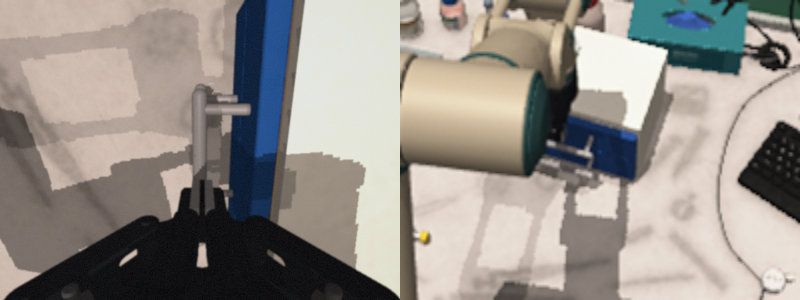

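The bar runs up between the two fingertips at about (203,190), with a gap that fits an 11 mm bar. That disagrees with the reported width of 0.2 mm, so I'll make a small test pull.

```bash
python3 -m crank '{"translation":[[0,-8,0],[0,-8,0],[0,-8,0],[0,0,0]],"roll":[0,0,0,0],"fingers":[0,0,0,0]}' 60
python3 - <<'E'
from h import *
a=get_image('wrist')
cv2.imwrite('pics/w3.png',a)
E
```

```text
clock: 4.65
position: [0.6121, 0.1379, 0.0972]
ee_rot: [-0.0, 0.733, 0.68, -0.001]
contact_force: [1.2, -0.4, 0.5]
width: 0.0002
gripper_force: 0.0
```

View pics/w3.png

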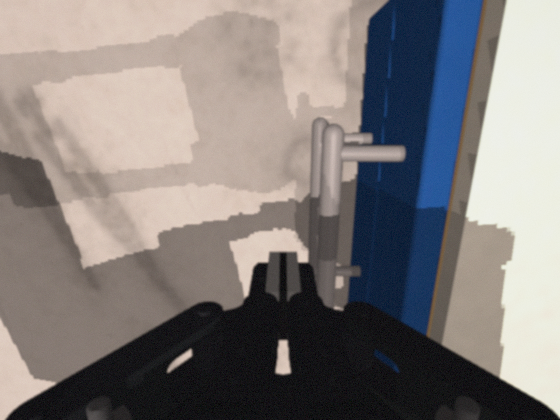

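The fingers are shut, tips at about (283,260), and the bar stands clear beside them at column 328, so the grasp missed. I'll work out where the bar is from this view.

Run:
```python
from h import *
ci=camera_info('wrist');p,T=tool();print(p)
for n,u,v,z in [('bar end',333,128,.112),('bar',328,250,.112),('bar low',327,290,.112),('edge',428,100,.138),('edge l',408,220,.138),('tip',283,258,.098),('tip',283,258,.112),('topedge',503,20,.15),('topedge',430,310,.15)]:
    w=ray(ci,u,v,z);print(n,w.round(4),(T.T@(w-p)*1000).round(1))
print(cv2.projectPoints(np.array([p,p+[0,0,.019]]),np.array(ci['rvec'],float),np.array(ci['tvec'],float),np.array(ci['mtx']),None)[0])
```

```text
[0.61317565 0.13782786 0.09736376]
bar end [0.6445 0.2012 0.112 ] [ 65.5  26.4 -14.6]
bar [0.6399 0.1352 0.112 ] [ -0.6  26.8 -14.6]
bar low [0.6385 0.1097 0.112 ] [-26.2  27.4 -14.6]
edge [0.6792 0.2118 0.138 ] [ 78.7  60.3 -40.6]
edge l [0.6735 0.1603 0.138 ] [ 27.   58.4 -40.6]
tip [0.6141 0.1249 0.098 ] [-12.8   1.9  -0.6]
tip [0.6146 0.1321 0.112 ] [ -5.6   1.9 -14.6]
topedge [0.6982 0.2366 0.15  ] [104.9  77.3 -52.7]
topedge [0.6808 0.1205 0.15  ] [-12.2  68.7 -52.6]
[[[279.88554993 238.20238857]]

 [[279.59568358 252.4571161 ]]]
```

The bar hasn't moved: x 0.640 at z 0.112, agreeing with the first view. The visible fingertips project about 15–20 rows from where the TCP should be, so the fingers seem to have closed above the bar. I'll check the real tip height by touching the bar gently with the shut fingers.

```bash
python3 -m crank '{"translation":[[0,0,-12],[0,13,0],[0,14,0],[0,0,6],[0,0,0]],"roll":[0,0,0,0,0],"fingers":[0,0,0,0,0]}'
python3 -m crank '{"translation":[[0,0,2],[0,0,2],[0,0,2],[0,0,0]],"roll":[0,0,0,0],"fingers":[0,0,0,0]}'
python3 -m crank '{"translation":[[0,0,2],[0,0,2],[0,0,0]],"roll":[0,0,0],"fingers":[0,0,0]}'
```

```text
clock: 5.2
position: [0.6407, 0.1354, 0.1019]
ee_rot: [-0.001, 0.734, 0.68, -0.001]
contact_force: [0.6, 0.4, -0.6]
width: 0.0
gripper_force: 0.0
clock: 5.6
position: [0.6404, 0.1357, 0.0968]
ee_rot: [-0.0, 0.733, 0.68, -0.0]
contact_force: [-0.3, -0.1, -0.2]
width: -0.0003
gripper_force: 0.0
clock: 5.9
position: [0.6406, 0.1356, 0.0928]
ee_rot: [-0.0, 0.733, 0.68, -0.0]
contact_force: [-0.3, 0.9, 0.0]
width: 0.0003
gripper_force: 0.0
```

```bash
python3 -m crank '{"translation":[[0,0,2],[0,0,2],[0,0,0]],"roll":[0,0,0],"fingers":[0,0,0]}'
python3 - <<'E'
from h import *
a=get_image('wrist');b=get_image('scene')[120:260,200:340]
cv2.imwrite('pics/w4.png',np.hstack([a[100:400,130:430],cv2.resize(b,(450,450))[75:375]]))
E
```

```text
clock: 6.2
position: [0.6406, 0.1356, 0.0888]
ee_rot: [-0.0, 0.733, 0.68, -0.0]
contact_force: [0.1, 0.1, -0.3]
width: 0.0004
gripper_force: 0.0
```

View pics/w4.png

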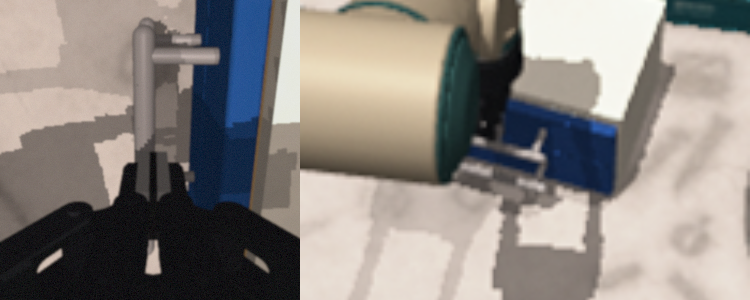

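The tips are centred on the bar in the wrist crop, at about (150,155), but still show no contact with the TCP at 0.089. I'll keep lowering in small steps and watch the force.

```bash
for i in 1; do python3 -m crank '{"translation":[[0,0,2],[0,0,2],[0,0,0]],"roll":[0,0,0],"fingers":[0,0,0]}'; done
python3 - <<'E'
from h import *
ci=camera_info('wrist');p,T=tool()
for h in (0,.02,.03,.04,.05):
  for y in (.011,.0):
    q=p+T@np.array([y,0,-h]);print(h,y,cv2.projectPoints(q[None],np.array(ci['rvec'],float),np.array(ci['tvec'],float),np.array(ci['mtx']),None)[0].ravel().round(1))
# width scale: pixels of 1 mm across at depth h
for h in (0,.03,.05):
    q=p+T@np.array([[0,0],[.01,-.01],[-h,-h]]);print(h,np.ptp(cv2.projectPoints(q.T.copy(),np.array(ci['rvec'],float),np.array(ci['tvec'],float),np.array(ci['mtx']),None)[0][:,0,0])/20,'px/mm')
E
```

```text
clock: 6.6
position: [0.6406, 0.1356, 0.0848]
ee_rot: [-0.0, 0.733, 0.68, -0.0]
contact_force: [-0.5, -0.7, 1.5]
width: 0.0
gripper_force: 0.0
0 0.011 [279.8 220.9]
0 0.0 [279.9 238.2]
0.02 0.011 [279.5 234.4]
0.02 0.0 [279.6 253.2]
0.03 0.011 [279.3 242.3]
0.03 0.0 [279.4 262.1]
0.04 0.011 [279.1 251.2]
0.04 0.0 [279.2 272. ]
0.05 0.011 [278.9 261.3]
0.05 0.0 [278.9 283.2]Traceback (most recent call last):
  File "<stdin>", line 8, in <module>
ValueError: operands could not be broadcast together with shapes (3,) (3,2)
```

```bash
python3 -m crank '{"translation":[[0,0,1],[0,0,0]],"roll":[0,0],"fingers":[0,0]}'
python3 -m crank '{"translation":[[0,0,1],[0,0,0]],"roll":[0,0],"fingers":[0,0]}'
```

```text
clock: 6.8
position: [0.6408, 0.1356, 0.084]
ee_rot: [-0.0, 0.733, 0.68, -0.0]
contact_force: [-0.9, -0.4, 0.1]
width: 0.0004
gripper_force: 0.0
clock: 7.0
position: [0.6408, 0.1357, 0.0831]
ee_rot: [-0.0, 0.733, 0.68, -0.0]
contact_force: [0.5, -0.1, -0.1]
width: -0.0002
gripper_force: 0.0
```

No contact yet; continuing.

```bash
python3 -m crank '{"translation":[[0,0,2],[0,0,1],[0,0,0]],"roll":[0,0,0],"fingers":[0,0,0]}'
python3 -m crank '{"translation":[[0,0,1],[0,0,1],[0,0,0]],"roll":[0,0,0],"fingers":[0,0,0]}'
```

```text
clock: 7.3
position: [0.6414, 0.1357, 0.0823]
ee_rot: [0.001, 0.733, 0.68, 0.001]
contact_force: [-1.7, -0.5, 8.3]
width: -0.0003
gripper_force: 4.3
clock: 7.6
position: [0.6415, 0.1357, 0.0821]
ee_rot: [0.001, 0.733, 0.68, 0.001]
contact_force: [-5.5, -1.5, 15.8]
width: 0.0001
gripper_force: 8.2
```

Contact comes at TCP z 0.0825, and the pad force shows it's the fingertips that touch. The real tips therefore sit about 35 mm above the stated TCP. I'll raise, open partly and descend to TCP 0.068, which puts the tips about 9 mm below the bar's axis.

```bash
python3 -m crank '{"translation":[[0,0,-14],[0,0,0],[0,0,0]],"roll":[0,0,0],"fingers":[0.33,0.33,0.33]}'
python3 -m crank '{"translation":[[0,-1,8],[0,0,6],[0,0,0]],"roll":[0,0,0],"fingers":[0.33,0.33,0.33]}'
```

```text
clock: 7.9
position: [0.6411, 0.1356, 0.0923]
ee_rot: [0.0, 0.733, 0.68, 0.0]
contact_force: [-0.5, 0.8, -0.2]
width: 0.0281
gripper_force: 0.0
clock: 8.2
position: [0.6383, 0.1355, 0.0758]
ee_rot: [-0.001, 0.733, 0.68, -0.002]
contact_force: [-0.2, -0.0, 0.5]
width: 0.0283
gripper_force: 0.0
```

```bash
python3 -m crank '{"translation":[[0,1,5],[0,0,4],[0,0,0]],"roll":[0,0,0],"fingers":[0.33,0.33,0.33]}'
python3 -m crank '{"translation":[[0,0,0],[0,0,0],[0,0,0],[0,0,0],[0,0,0]],"roll":[0,0,0,0,0],"fingers":[0,0,0,0,0]}' 40
```

```text
clock: 8.5
position: [0.6404, 0.1356, 0.0682]
ee_rot: [-0.0, 0.733, 0.68, -0.001]
contact_force: [0.0, 0.6, -0.2]
width: 0.0283
gripper_force: 0.0
clock: 9.0
position: [0.6361, 0.1359, 0.069]
ee_rot: [-0.003, 0.733, 0.68, -0.003]
contact_force: [-8.2, 0.3, 3.8]
width: 0.0093
gripper_force: 39.0
```

The bar is held now, with 39 N at the pads. Pulling the drawer out.

```bash
python3 -m crank '{"translation":[[0,-10,0],[0,-16,0],[0,-16,0],[0,-16,0],[0,-16,0],[0,-16,0],[0,-14,0],[0,-8,0]],"roll":[0,0,0,0,0,0,0,0],"fingers":[0,0,0,0,0,0,0,0]}'
python3 -m crank '{"translation":[[0,-6,0],[0,-3,0],[0,0,0]],"roll":[0,0,0],"fingers":[0,0,0]}'
```

```text
clock: 9.8
position: [0.5277, 0.1446, 0.069]
ee_rot: [-0.0, 0.733, 0.68, -0.0]
contact_force: [1.7, 1.7, -4.3]
width: 0.0091
gripper_force: 39.4
clock: 10.1
position: [0.5195, 0.1452, 0.069]
ee_rot: [-0.001, 0.734, 0.68, -0.0]
contact_force: [-1.0, 2.2, -4.6]
width: 0.009
gripper_force: 39.5
```

```bash
python3 -m crank '{"translation":[[0,-3,0],[0,-3,0],[0,0,0]],"roll":[0,0,0],"fingers":[0,0,0]}'
python3 -m crank '{"translation":[[0,-2,0],[0,-2,0],[0,0,0]],"roll":[0,0,0],"fingers":[0,0,0]}'
```

```text
clock: 10.4
position: [0.5139, 0.1456, 0.069]
ee_rot: [-0.0, 0.734, 0.68, -0.0]
contact_force: [-0.0, 4.2, -5.2]
width: 0.0092
gripper_force: 39.4
clock: 10.7
position: [0.5113, 0.1458, 0.0691]
ee_rot: [0.001, 0.733, 0.68, 0.001]
contact_force: [2.7, 3.6, -9.1]
width: 0.0089
gripper_force: 39.1
```

```bash
python3 -m crank '{"translation":[[0,-3,0],[0,0,0],[0,0,0]],"roll":[0,0,0],"fingers":[0,0,0]}'
```

```text
clock: 11.0
position: [0.5115, 0.1458, 0.0691]
ee_rot: [0.003, 0.733, 0.68, 0.003]
contact_force: [8.3, 3.0, -14.0]
width: 0.009
gripper_force: 39.1
```

The drawer is at its stop. I'll relax the pull, release, and rise.

```bash
python3 -m crank '{"translation":[[0,5,0],[0,0,0],[0,0,0],[0,0,0]],"roll":[0,0,0,0],"fingers":[0,0.33,0.33,0.33]}'
python3 -m crank '{"translation":[[0,0,-20],[0,0,-40],[0,0,-40],[0,0,-40],[0,0,-20],[0,0,0]],"roll":[0,0,0,0,0,0],"fingers":[0.33,0.33,0.33,0.33,0.33,0.33]}'
python3 - <<'E'
from h import *
p,T=tool();print(p)
ci=camera_info('wrist');a=get_image('wrist');np.save('w5.npy',ci,allow_pickle=True);cv2.imwrite('pics/w5.png',a)
E
```

```text
clock: 11.4
position: [0.5125, 0.1448, 0.0699]
ee_rot: [0.001, 0.733, 0.68, 0.0]
contact_force: [-0.5, -0.0, -0.6]
width: 0.0279
gripper_force: 0.0
clock: 12.0
position: [0.5144, 0.1454, 0.2334]
ee_rot: [0.003, 0.733, 0.68, 0.003]
contact_force: [0.4, 0.7, -0.6]
width: 0.0284
gripper_force: 0.0
[0.51440518 0.14536017 0.23339468]
```

View pics/w5.png

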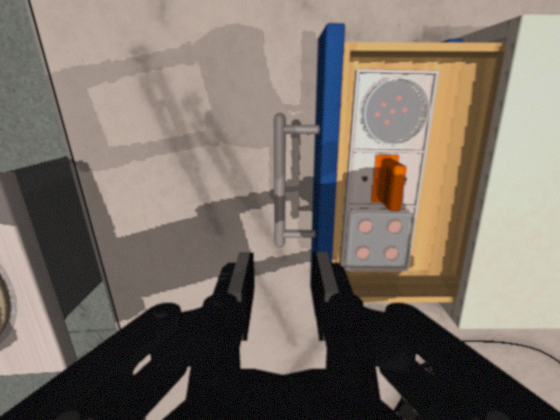

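The drawer is open. The round dish is at (395,110), the four-well dish at (378,240), and the orange grip's top is near (397,187) with its side faces to the left.

Run:
```python
from h import *
ci=np.load('w5.npy',allow_pickle=True).item();a=cv2.imread('pics/w5.png');p,T=tool()
h=cv2.cvtColor(a,cv2.COLOR_BGR2HSV);m=cv2.inRange(h,(3,190,90),(14,255,255))
s=h[...,2][m>0];t=cv2.threshold(s.reshape(-1,1),0,255,cv2.THRESH_OTSU)[0];print('otsu',t,np.percentile(s,[5,25,50,75,95]))
m2=((m>0)&(h[...,2]>t)).astype(np.uint8)
for k,mm in(('all',m),('top',m2)):
    c=max(cv2.findContours(mm,0,1)[0],key=cv2.contourArea);print(k,cv2.boundingRect(c))
    P=np.array([ray(ci,*x[0],.131)[:2] for x in c],np.float32)*1000;print(cv2.minAreaRect(P))
for n,u,v,z in [('bar',279,180,.112),('frontL',322,30,.138),('e1',280,118,.112),('e2',279,245,.112)]:
    w=ray(ci,u,v,z);print(n,w.round(4),(T.T@(w-p)*1000).round(1))
print('pred grip from cab', )
cv2.imwrite('pics/g.png',cv2.resize(a[140:225,355:425],None,fx=7,fy=7,interpolation=0))
```

```text
otsu 164.0 [ 95. 114. 141. 148. 211.]
all (372, 155, 33, 56)
((611.4346313476562, 145.98040771484375), (50.15926742553711, 27.271852493286133), 83.99279022216797)
top (375, 155, 23, 13)
((609.2476806640625, 166.14251708984375), (10.558899879455566, 18.708696365356445), 85.61880493164062)
bar [0.5141 0.1519 0.112 ] [6.70e+00 1.00e-01 1.19e+02]
frontL [0.5562 0.2716 0.138 ] [129.2  33.1  93.1]
e1 [0.5194 0.2084 0.112 ] [ 63.5   1.2 119. ]
e2 [0.5088 0.0846 0.112 ] [-60.8  -0.  119. ]
pred grip from cab
```

View pics/g.png

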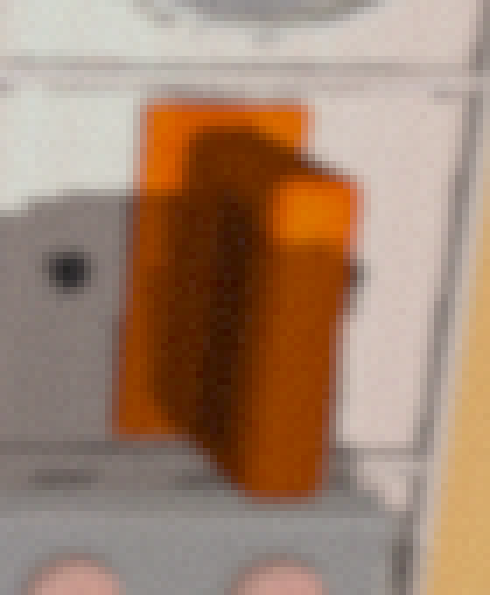

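The slab's top face in the crop has corners (270,178), (358,182), (325,497) and (240,490). The wider orange base is visible to its left.

Run:
```python
from h import *
ci=np.load('w5.npy',allow_pickle=True).item();p,T=tool()
C=np.array([ray(ci,u/7+354.6,v/7+139.6,.131) for u,v in [(270,178),(358,182),(325,497),(240,490)]])
print(C.round(4));g=C.mean(0)
print('size',np.linalg.norm(C[0]-C[1]),np.linalg.norm(C[0]-C[3]),'yaw',[np.arctan2(-(d[0]),d[1]) for d in (C[0]-C[3],C[1]-C[2])])
print(g,(T.T@(g-p)*1000).round(1),'tool yaw',np.arctan2(T[1,1],T[0,1]),'tilt',T[:,2])
```

```text
[[0.6154 0.1621 0.131 ]
 [0.6265 0.1608 0.131 ]
 [0.6239 0.1191 0.131 ]
 [0.6127 0.1209 0.131 ]]
size 0.011138353711938243 0.04130300711079013 yaw [np.float64(-0.06551411883786455), np.float64(-0.06205055785803401)]
[0.619636   0.14071851 0.131     ] [  3.6 106.3 100.4] tool yaw -0.07607773865410133 tilt [ 4.02560379e-03 -1.05340327e-04 -9.99991892e-01]
```

```bash
python3 -m crank '{"translation":[[2,18,0],[1,26,0],[0,26,0],[0,22,0],[0,12,0],[0,0,30],[0,0,40],[0,0,30]],"roll":[0,0,0,0,0,0,0,0],"fingers":[0.36,0.36,0.36,0.36,0.36,0.36,0.36,0.36]}'
python3 -m crank '{"translation":[[0,0,8],[0,0,0],[0,0,0]],"roll":[0,0,0],"fingers":[0.36,0.36,0.36]}'
python3 - <<'E'
from h import *
p,T=tool();print(p,(T.T@(np.array([.6196,.1407,.131])-p)*1000).round(1))
E
```

```text
clock: 12.85
position: [0.614, 0.1402, 0.126]
ee_rot: [-0.001, 0.733, 0.68, -0.002]
contact_force: [-0.4, -0.2, 0.6]
width: 0.0307
gripper_force: 0.0
clock: 13.15
position: [0.617, 0.1406, 0.1224]
ee_rot: [0.001, 0.733, 0.68, 0.001]
contact_force: [0.6, -0.3, 0.2]
width: 0.0304
gripper_force: 0.0
[0.61702447 0.14064876 0.12244364] [ 0.2  2.6 -8.6]
```

```bash
python3 -m crank '{"translation":[[0,0,10],[0,0,10],[0,0,6],[0,0,0]],"roll":[0,0,0,0],"fingers":[0.36,0.36,0.36,0.36]}'
python3 -m crank '{"translation":[[0,0,6],[0,0,6],[0,0,6],[0,0,5],[0,0,3],[0,0,0]],"roll":[0,0,0,0,0,0],"fingers":[0.36,0.36,0.36,0.36,0.36,0.36]}'
```

```text
clock: 13.55
position: [0.6153, 0.1404, 0.094]
ee_rot: [-0.001, 0.733, 0.68, -0.001]
contact_force: [0.3, -0.5, 0.1]
width: 0.031
gripper_force: 0.0
clock: 14.15
position: [0.6158, 0.1405, 0.0685]
ee_rot: [-0.0, 0.733, 0.68, -0.001]
contact_force: [0.0, 0.2, -0.3]
width: 0.0305
gripper_force: 0.0
```

```bash
python3 -m crank '{"translation":[[0,0,0],[0,0,0],[0,0,0],[0,0,0],[0,0,0],[0,0,0]],"roll":[0,0,0,0,0,0],"fingers":[0,0,0,0,0,0]}' 60
```

```text
clock: 14.75
position: [0.6167, 0.1406, 0.0696]
ee_rot: [0.0, 0.733, 0.68, 0.0]
contact_force: [1.1, -0.5, 2.1]
width: 0.0111
gripper_force: 59.3
```

Gripped with 59 N at 11 mm. Lifting straight up, gently at first.

```bash
python3 -m crank '{"translation":[[0,0,-2],[0,0,-4],[0,0,-6],[0,0,-8],[0,0,-8],[0,0,-8],[0,0,-6],[0,0,-4]],"roll":[0,0,0,0,0,0,0,0],"fingers":[0,0,0,0,0,0,0,0]}'
python3 -m crank '{"translation":[[0,0,-6],[0,0,-10],[0,0,-14],[0,0,-16],[0,0,-16],[0,0,-14],[0,0,-8],[0,0,-4]],"roll":[0,0,0,0,0,0,0,0],"fingers":[0,0,0,0,0,0,0,0]}'
python3 -m crank '{"translation":[[0,0,-4],[0,0,-8],[0,0,-8],[0,0,-4],[0,0,-2],[0,0,0],[0,0,0],[0,0,0]],"roll":[0,0,0,0,0,0,0,0],"fingers":[0,0,0,0,0,0,0,0]}'
python3 - <<'E'
from h import *
cv2.imwrite('pics/f.png',np.hstack([cv2.resize(get_image('wrist'),(400,300)),cv2.resize(get_image('scene')[90:270,180:420],(400,300))]))
E
```

```text
clock: 15.55
position: [0.6166, 0.1406, 0.1162]
ee_rot: [0.0, 0.733, 0.68, 0.0]
contact_force: [0.3, -0.1, -1.9]
width: 0.0103
gripper_force: 58.7
clock: 16.35
position: [0.6166, 0.1406, 0.2043]
ee_rot: [0.0, 0.733, 0.68, 0.001]
contact_force: [-0.4, 0.9, -2.6]
width: 0.0108
gripper_force: 58.7
clock: 17.15
position: [0.616, 0.1405, 0.2288]
ee_rot: [-0.0, 0.733, 0.68, -0.0]
contact_force: [-0.2, -0.0, -2.2]
width: 0.011
gripper_force: 58.7
```

View pics/f.png

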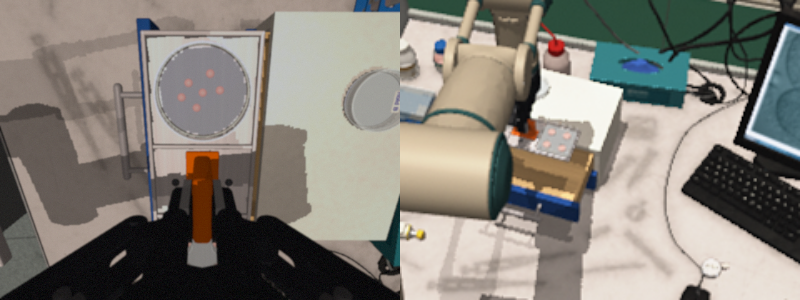

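The carrier hangs level in the gripper. The round dish shows in the wrist view at about (203,90) and the four-well dish in the scene view at about (555,140). The drawer is still open. The underside has risen 159 mm, to about 0.244 m, and needs 0.20 m. Handing in.

```bash
python3 -c "
from rig import manip;print(manip.sign_off())"
```

```text
the job is handed in; nothing more can be done
None
```

The job is handed in: the top drawer is out at its stop, and the gripper holds the carrier with both dishes, its underside about 9 cm above the cabinet's top. The first handle grasp missed because the real fingertips sit about 35 mm above the stated TCP; I corrected for that.

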